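Cock and fire the bench knock tester

TASK

Give the copper sample in the knock tester one knock. Swing the sprung striker back by its handle until the latch catches and it stays cocked when you let go; only then unlock the safety knob (pull it up, turn it anticlockwise as far as it goes, push it fully back down and let go), and press the trigger down so that the striker flies freely onto the sample. Leave the things lying around and on the tester where they are.

Things in the scene. Friction and masses are not known exactly. Their poses are not given: they have to be found in the camera images.
- tester: Knock tester: aluminium plate 200 x 310 x 12 mm fixed to the table, carrying striker, safety knob and trigger. Origin on the table top; x points away from the robot at yaw 0 (yaw varies), y left, z up. In its frame (mm): plate x -80..120, y -172..137; striker pivot x 70, y 0; sample x 34, y 107; knob axis x 60, y -100; trigger centre x 0, y -115; latch tooth near x -5, y -40.
- handle (a point): Mid-height of the striker's handle: upright black round post, 16 mm diameter, 42 mm tall, z 56 to 98 mm above the table; this point is at z 80 on the post's axis, 120 mm from the pivot axis. The bar under it is 16 mm wide, z 46 to 56. The dark anvil block holding the copper sample (34 x 26 mm, top at z 60) stands 40 mm to its far side at rest; the pivot hub is 69 high.
- striker (a joint): Striker angle about its vertical pivot, rad, anticlockwise from above. 0: at rest on the sample, bar pointing 130 degrees from the tester's x. Spring pulls to 0 (0.15 N m at 0, 0.5 cocked: some 4 N at the handle). A stud under the bar rides over the sprung ramp and snaps behind the tooth: let go, it then stays near 1.30. Swing it to about 1.36-1.42 to be sure it catches; hard stop 1.46.
- lock_knob (a point): Centre of the safety knob's grip: black round knurled knob 32 mm in diameter, 36 mm tall (z 52 to 88 mm above the table when in); this point is at z 70 when in, on the knob's vertical axis. A bright pointer bar lies on its top.
- lock_pull (a joint): How far the knob is pulled up, m: 0 fully in, 0.012 fully out. It stays where it is left (friction about 3 N). A pin on its shaft runs into an upright stop tab (top at z 46 mm) unless the knob is up by more than 0.008; it goes fully in only near either end of its turn (below 0.26 or above 0.94 rad).
- lock_turn (a joint): Safety knob angle, rad, anticlockwise from above: locked near 0 (0 to 0.15 at the start), unlocked at its stop at 1.2. It carries a flat steel bar that lies under the trigger when locked (the trigger then gives only 2 mm) and swings clear when unlocked. Turns easily (0.02 N m).
- trigger_top (a point): Centre of the trigger pad's upper face: a black pad 30 x 34 mm, 7 mm thick, its top at z 46 mm above the table when released.
- trigger (a joint): How far the trigger is pressed down, m: 0 released, 0.010 fully down. Sprung back up (1.2 N at rest, some 4 to 5 N to press it right down; a cocked striker lets go at about 0.007 to 0.009, so press it right down, about 10 mm).
- copper_board: bystander: loose copper-clad board 80 x 60 x 6 mm, origin under its centre
- remote: bystander: black hand remote 60 x 130 x 16 mm, origin under its centre
- wafer_dish: bystander: flat round dish with a wafer, 104 mm in diameter, 11 mm high, origin under its centre
- bottle: bystander: closed amber bottle 48 mm in diameter, 100 mm high, origin under its centre
- jar: bystander: closed clear jar 52 mm in diameter, 50 mm high, origin under its centre
- screwdriver: bystander: screwdriver 160 mm long lying on the table, grey handle
- nut: bystander: round brass nut 22 mm in diameter, 8 mm high, lying on the tester's base plate under the striker's sweep; origin under its centre

How it is judged:
By the outcome, as a careful person would: the job done as asked, in the order asked, and still so for the second after the job is handed in, with the robot touching nothing.
It also fails if it takes over 58 s, if anything falls off the work surface, if the arm or the gripper's body presses on something with over 40 N, if the wrist force passes 120 N, or if a joint passes its speed limit or range.

ROBOT

A 6-joint arm with a two-finger parallel gripper is mounted at the origin on the work surface. World frame = base frame: x ahead of the robot, y to its left, z up, the work surface at z = 0. Lengths are in m, angles in rad, forces in N, time in s.
With the tool pointing down it reaches from about 0.225 to 0.875 m from the base axis. Payload 3.4 kg.
Tool frame: the origin (TCP) lies at the centre of the arm's flange, where the gripper is bolted on; the fingertips stand manip.tcp_to_tips ahead of it and the grasp point (between the pads) lies 155 mm ahead of it (manip.tcp_to_tips is the distance from the TCP to the fingertips, in m); z points along the fingers, y is the line along which they close (so a half turn about z gives the same grasp; the last joint's range is limited). The gripper opens to 85 mm and grips with 20 to 120 N. Pads are 22 mm wide; open, the fingers measure 114 mm over their backs; the gripper's body (76 mm by 85 mm) begins 54 mm behind the grasp point. The pads swing forward as they close: fully open they stand 13 mm farther back than shut.
Start: joints at [-1.253, 0.276, 1.505, -0, 1.361, -0.121], TCP at [0.244, -0.521, 0.405] pointing down, gripper open.
Joint ranges: [-2.89, 2.89], [-0.75, 2.08], [0.22, 2.7], [-1.18, 4.32], [0.11, 2.71], [-2.7, 2.7]. Speed limits (rad/s): [2.57, 2.57, 3.14, 3.14, 3.14, 3.14].

INTERFACE

Orientations are given as a unit quaternion [w, x, y, z].
In Python, from rig import sensors, imaging, manip gives the robot as it stands. The module is installed in compiled form; this text tells all that it offers.
- The arm moves only by the tool jog_arm, never from a script. Its argument "plan" is a list of rows, each an object of numbers: "dx", "dy", "dz": the shift along the tool's x, y, z in mm; "ax", "ay", "az": the turn, a rotation vector about the tool's x, y, z in units of 6 degrees (1.0 is 6 degrees); "grip": the closure, from 0 (fully open) to 1 (shut). A call has 1 to 20 rows; each row shifts and turns the commanded pose from where the row before left it, along the tool's axes as they then stand; what a row does not reach is not made up. A row lasts 1/12 s, in which the tool goes at most 41.7 mm and 7.16 degrees, less where a joint would pass 70% of its speed; a pose out of reach is approached as far as the arm can. A call is refused whole if a number of a shift passes 41.7 or a number of a turn 1, either way. A call with a gripper value outside its range is refused whole. The fingers move at their own pace and stop on an object; "grip_force" is the grip in N (left out, the last holds). Time passes only in rows, so rows that do not move let the fingers close. It gives the time, the measured TCP pose, the force, the opening and the grip force at its end, in the units of the state.
- sensors.get_state(): the state, without advancing time (a new reading comes with each control period).
- imaging.get_image(name): name is "side" or "top" or "wrist"; returns a dict with "image" (384x512x3 uint8, red, green, blue), "K" (3x3 intrinsics, pixels), "k1" (the pictures are not rectified: a ray, as slopes to the right and down, at radius r is drawn at 1 + k1 r^2 times it, then the intrinsics apply), "extrinsics" (4x4, takes a point from world to camera coordinates). Camera axes: x right, y up, looking along -z (the intrinsics and any distortion apply to the point x, -y, -z); pixel columns grow to the right and rows downward; lengths in m; the calibration is good to about 2 mm. A picture is of the moment at which its call begins. There is no depth.
- manip.sign_off(): hands the job in; it is judged then, once.
The state is a dict: "clock": time; "qpos": joint angles; "qd": joint speeds; "effort": joint torques, N m; "position": TCP position; "ee_rot": TCP orientation; "contact_force": force on the tool from outside, world axes, zero at the start; "moment": the same for the moment, N m; "width": finger opening in m; "gripper_force": force on a finger pad.
Only numpy, scipy, OpenCV 4.12 (cv2) and the standard library are available. Lean on these libraries where they do the work, as an engineer would, in place of code of your own. Each camera call takes 0.05 s, during which the arm holds its last target. There are 200 camera calls.

## Working session

There is one attempt and no reset: what is moved stays moved. The work goes in short steps, Python scripts to look and compute and a tool call to move; the robot and the scene stay as the last step left them, time stands still between calls to the robot, and variables do not carry over. Pictures are saved under pics/ and viewed, at most 14 in all, crops included, and the job is handed in when it is done.

Besides the shell and the picture viewer there is one more tool, called after "Call:" as a command line: name --argument value ..., lists and objects as JSON in quotes. jog_arm: Moves the arm, as the interface text tells. Its arguments: {"type":"object","properties":{"plan":{"type":"array"},"grip_force":{"type":"number"}},"required":["plan"]}

```bash
mkdir -p pics; cat > h.py <<'E'
import numpy as np, cv2, json
from rig import sensors, imaging, manip
from scipy.spatial.transform import Rotation as R
def grab(n,f):
    d=imaging.get_image(n); cv2.imwrite(f'pics/{f}.png',d['image'][:,:,::-1])
    np.savez(f'pics/{f}.npz',K=d['K'],k1=d['k1'],E=d['extrinsics']); return d
def load(f): return np.load(f'pics/{f}.npz')
def ray(c,u,v):
    K=c['K'];k=float(c['k1']); xd=(u-K[0,2])/K[0,0]; yd=(v-K[1,2])/K[1,1]
    rd=np.hypot(xd,yd); r=rd
    for _ in range(30): r=rd/(1+k*r*r)
    s=r/rd if rd>0 else 1
    E=c['E']; d=E[:3,:3].T@np.array([xd*s,-yd*s,-1]); o=-E[:3,:3].T@E[:3,3]; return o,d
def atz(c,u,v,z):
    o,d=ray(c,u,v); return o+d*(z-o[2])/d[2]
def proj(c,p):
    q=c['E'][:3,:3]@np.asarray(p)+c['E'][:3,3]; x,y=q[0]/-q[2],-q[1]/-q[2]
    f=1+float(c['k1'])*(x*x+y*y); K=c['K']; return K[0,0]*x*f+K[0,2],K[1,1]*y*f+K[1,2]
E
python3 - <<'E'
from h import *
for n in('top','side','wrist'):
    d=grab(n,n+'0')
t=cv2.imread('pics/top0.png');s=cv2.imread('pics/side0.png')
cv2.imwrite('pics/top0b.png',cv2.resize(t,(800,600),interpolation=2))
cv2.imwrite('pics/side0b.png',cv2.resize(s,(800,600),interpolation=2))
print(sensors.get_state(),manip.tcp_to_tips)
for n in('top0','side0'):
    c=load(n);o,_=ray(c,256,192);print(n,o,c['k1'],c['K'][0,0])
E
```

```text
{'clock': 0.15, 'qpos': array([-1.25299957e+00,  2.76488189e-01,  1.50582928e+00,  2.79677125e-05,
        1.36071352e+00, -1.20985621e-01]), 'qd': array([-0.00058164, -0.00404939, -0.00421227, -0.00100966, -0.0001401 ,
       -0.00063918]), 'effort': array([ 1.63506669e-03, -4.17142653e+01, -2.46032971e+01, -1.48938561e-04,
        7.62820069e-03,  1.47686092e-05]), 'position': array([ 0.24424459, -0.52039176,  0.40402151]), 'ee_rot': array([-7.17034665e-04,  9.76030513e-01,  2.17632536e-01, -5.70480726e-05]), 'contact_force': array([ 0.15172589, -0.1314167 ,  0.20941186]), 'moment': array([0.02100933, 0.04512192, 0.0496198 ]), 'gripper_force': 0.0, 'width': 0.08538268710687295} 0.1734
top0 [0.48889162 0.05051115 0.83179991] -0.10461234141413188 351.4215793943947
side0 [0.10840626 0.68508701 0.5750859 ] -0.01892549551700463 419.6558430377406
```

View pics/top0b.png

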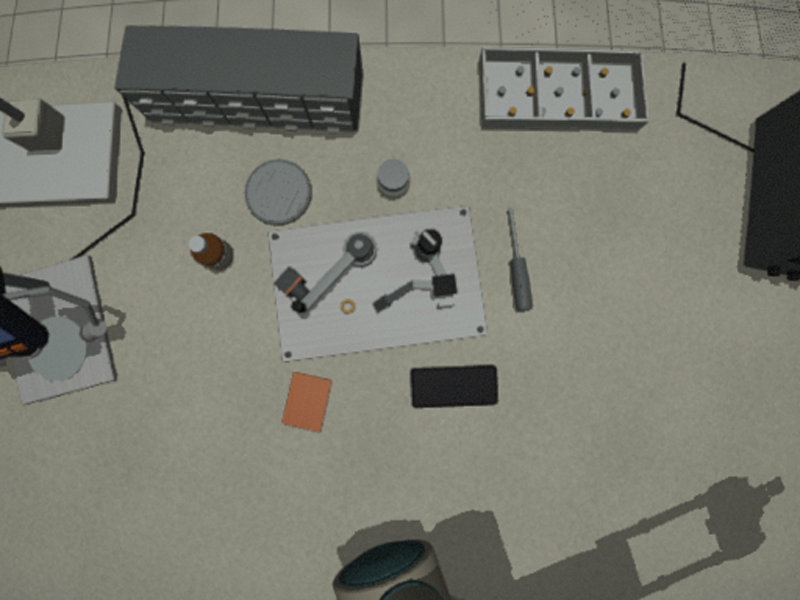

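View pics/side0b.png

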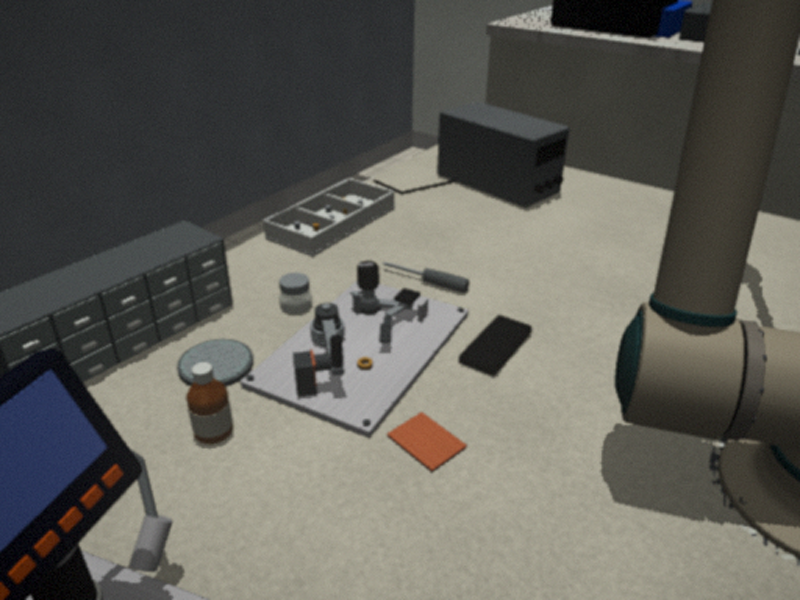

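The top view shows the tester with pivot hub at (360,246), knob (430,241), trigger (444,285), handle (299,307), and plate corners near (269,232), (467,208), (486,334), (284,361). The copper board, remote, nut (348,306), dish, jar, bottle and screwdriver lie around it.

```bash
cat > fit.py <<'E'
from h import *
from scipy.optimize import least_squares
c=load('top0')
P=[((360,244),(70,0,69)),((429,240),(60,-100,88)),((444,285),(0,-115,46)),((269,232),(120,137,12)),((467,208),(120,-172,12)),((486,334),(-80,-172,12)),((284,361),(-80,137,12)),((299,307),(70+120*np.cos(np.radians(130)),120*np.sin(np.radians(130)),98))]
def w(p,q): 
    co,s=np.cos(p[2]),np.sin(p[2]); return np.array([p[0]+co*q[0]-s*q[1],p[1]+s*q[0]+co*q[1],q[2]])
f=lambda p:np.concatenate([np.array(proj(c,w(p,np.array(q)/1e3)))-(np.array(u)+.5)*.64+.5 for u,q in P])
r=least_squares(f,[.5,.05,.1],loss='soft_l1');p=r.x
print(p,np.degrees(p[2]));print(f(p).reshape(-1,2).round(1))
np.save('pose.npy',p)
for n,q in dict(piv=(70,0,69),knob=(60,-100,70),trig=(0,-115,46),han=(70+120*np.cos(np.radians(130)),120*np.sin(np.radians(130)),80),samp=(34,107,60)).items(): print(n,w(p,np.array(q)/1e3).round(4))
s=load('side0')
for n,q in dict(knobtop=(60,-100,88),trig=(0,-115,46),han=(70-77.1,91.9,98),c1=(-80,137,12),c2=(-80,-172,12),c3=(120,137,12)).items(): print(n,np.array(proj(s,w(p,np.array(q)/1e3)))/.64)
print('nut',atz(c,348*.64,306*.64,.02))
E
python3 fit.py
python3 - <<'E'
import cv2
t=cv2.imread('pics/top0.png');cv2.imwrite('pics/topc.png',cv2.resize(t[125:240,165:318],(798,600),interpolation=2))
E
```

```text
[0.5626466  0.09287087 0.11932029] 6.836549067728466
[[-0.9  0.5]
 [ 1.1 -0.1]
 [ 0.6 -0.2]
 [-0.7 -0.2]
 [ 1.  -1.8]
 [ 1.3  0.6]
 [-0.7  1.2]
 [-1.6 -0.5]]
piv [0.6321 0.1012 0.069 ]
knob [0.6341 0.0007 0.07  ]
trig [ 0.5763 -0.0213  0.046 ]
han [0.5446 0.1833 0.08  ]
samp [0.5837 0.2032 0.06  ]
knobtop [367.14437283 266.55089061]
trig [406.63871951 295.66471066]
han [335.92852038 339.18094839]
c1 [369.74821187 432.78724559]
c2 [468.22174478 310.10571265]
c3 [239.50101322 382.39367854]
nut [0.54926397 0.12047983 0.02      ]
```

View pics/topc.png

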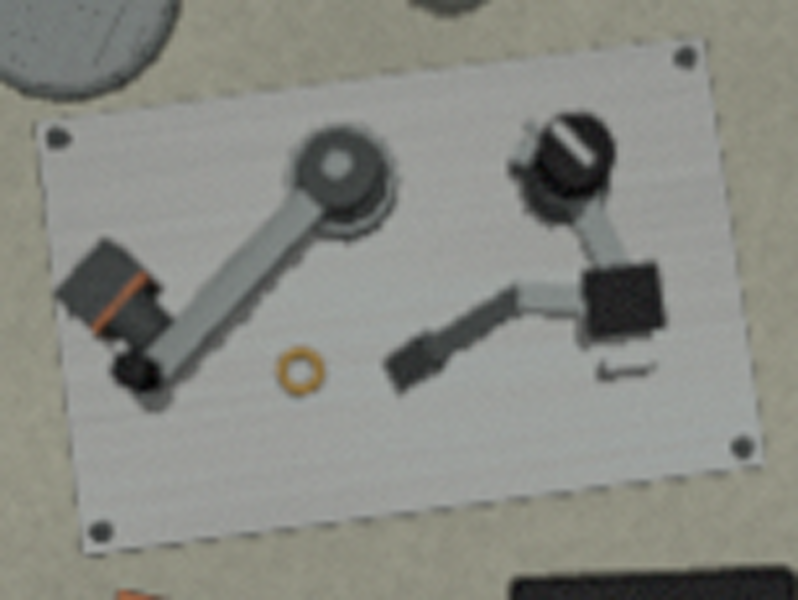

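The crop agrees with the fit (knob (577,153), trigger (623,300), handle (136,365)), and the side projection matches within 2 px. I'm moving above the handle now and turning the fingers so they close along its path.

Call:
jog_arm --plan '[{"dx": 28.5,"dy": -25.5,"dz": 1},{"dx": 28.5,"dy": -25.5,"dz": 1},{"dx": 28.5,"dy": -25.5,"dz": 1},{"dx": 28.5,"dy": -25.5,"dz": 1},{"dx": 28.5,"dy": -25.5,"dz": 1},{"dx": 28.5,"dy": -25.5,"dz": 1},{"dx": 28.5,"dy": -25.5,"dz": 1},{"dx": 28.5,"dy": -25.5,"dz": 1},{"dx": 28.5,"dy": -25.5,"dz": 1},{"dx": 28.5,"dy": -25.5,"dz": 1},{"dx": 28.5,"dy": -25.5,"dz": 1},{"dx": 28.5,"dy": -25.5,"dz": 1},{"dx": 28.5,"dy": -25.5,"dz": 1},{"dx": 28.5,"dy": -25.5,"dz": 1},{"dx": 28.5,"dy": -25.5,"dz": 1},{"dx": 28.5,"dy": -25.5,"dz": 1},{"dx": 28.5,"dy": -25.5,"dz": 1},{"dx": 28.5,"dy": -25.5,"dz": 1},{"dx": 28.5,"dy": -25.5,"dz": 1},{"dx": 28.5,"dy": -25.5,"dz": 1}]'

```text
$.plan[0]: bad value
```

Call:
jog_arm --plan '[{"az": -0.98},{"az": -0.98},{"az": -0.98},{"az": -0.98},{"az": -0.98},{"az": -0.98},{"az": -0.98},{"az": -0.98},{"az": -0.98},{"az": -0.98},{"az": -0.98},{"az": -0.98},{"az": -0.98},{"az": -0.98},{"az": -0.98},{"az": -0.98},{"az": -0.98},{"az": -0.98},{"az": -0.98},{}]'

```text
$.plan[0]: bad value
```

```bash
cat >> h.py <<'E'
def st():
    s=sensors.get_state(); r=R.from_quat(s['ee_rot'],scalar_first=True); m=r.as_matrix()
    print('t',s['clock'],'tcp',s['position'].round(4),'yaw',np.degrees(np.arctan2(m[1,0],m[0,0])).round(2),'tilt',m[:,2].round(3),'q',np.degrees(s['qpos']).round(0),'F',s['contact_force'].round(1),'w',round(s['width'],4)); return s['position'],m
def to(p):
    x,m=st(); print('tool shift mm',(m.T@(np.asarray(p)-x)*1e3).round(1))
E
python3 - <<'E'
from h import *
st();grab('wrist','w1');c=load('w1')
cv2.imwrite('pics/w1b.png',cv2.resize(cv2.imread('pics/w1.png'),(800,600),interpolation=2))
from fit import w,p
for n,q in dict(han=(-7.1,91.9,98),knob=(60,-100,88),hub=(70,0,69)).items(): print(n,(np.array(proj(c,w(p,np.array(q)/1e3)))/.64).round(0))
E
```

```text
t 0.15 tcp [ 0.2442 -0.5204  0.404 ] yaw 25.14 tilt [-0.     0.001 -1.   ] q [-72.  16.  86.   0.  78.  -7.] F [ 0.2 -0.1  0.2] w 0.0854
[0.5626466  0.09287087 0.11932029] 6.836549067728466
[[-0.9  0.5]
 [ 1.1 -0.1]
 [ 0.6 -0.2]
 [-0.7 -0.2]
 [ 1.  -1.8]
 [ 1.3  0.6]
 [-0.7  1.2]
 [-1.6 -0.5]]
piv [0.6321 0.1012 0.069 ]
knob [0.6341 0.0007 0.07  ]
trig [ 0.5763 -0.0213  0.046 ]
han [0.5446 0.1833 0.08  ]
samp [0.5837 0.2032 0.06  ]
knobtop [367.14437283 266.55089061]
trig [406.63871951 295.66471066]
han [335.92852038 339.18094839]
c1 [369.74821187 432.78724559]
c2 [468.22174478 310.10571265]
c3 [239.50101322 382.39367854]
nut [0.54926397 0.12047983 0.02      ]
han [306. 195.]
knob [ -57. -538.]
hub [ -22. -343.]
```

View pics/w1b.png

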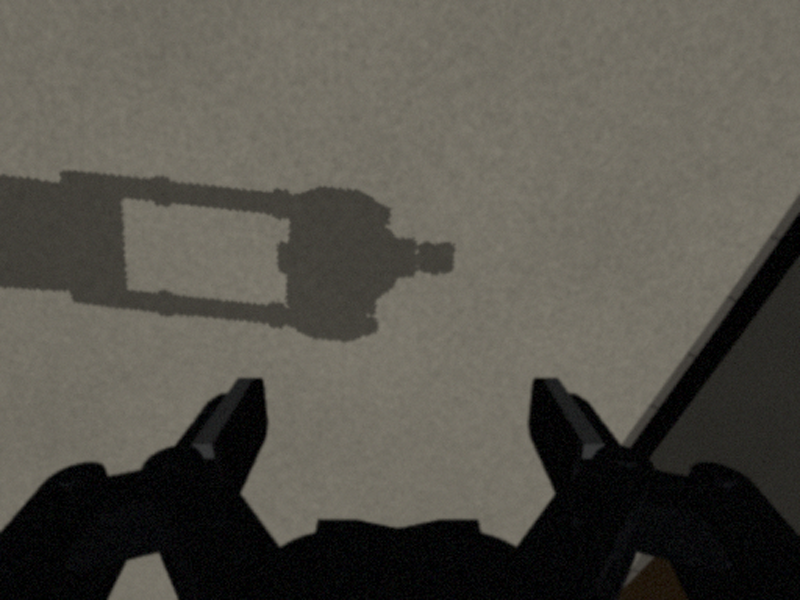

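The call was refused and nothing moved, so the wrist picture only shows bare table with the arm's shadow and the fingers at (250,400) and (545,400). The rows probably need every key.

Call:
jog_arm --plan '[{"dx": 28.5,"dy": -25.5,"dz": 1,"ax": 0,"ay": 0,"az": 0,"grip": 0},{"dx": 28.5,"dy": -25.5,"dz": 1,"ax": 0,"ay": 0,"az": 0,"grip": 0}]'

```text
clock: 0.37
position: [0.274, -0.4508, 0.402]
ee_rot: [-0.0, 0.976, 0.216, 0.0]
contact_force: [-0.2, 1.5, 0.4]
width: 0.0854
gripper_force: 0.0
```

Call:
jog_arm --plan '[{"dx": 28.5,"dy": -25.5,"dz": 1,"ax": 0,"ay": 0,"az": 0,"grip": 0},{"dx": 28.5,"dy": -25.5,"dz": 1,"ax": 0,"ay": 0,"az": 0,"grip": 0},{"dx": 28.5,"dy": -25.5,"dz": 1,"ax": 0,"ay": 0,"az": 0,"grip": 0},{"dx": 28.5,"dy": -25.5,"dz": 1,"ax": 0,"ay": 0,"az": 0,"grip": 0},{"dx": 28.5,"dy": -25.5,"dz": 1,"ax": 0,"ay": 0,"az": 0,"grip": 0},{"dx": 28.5,"dy": -25.5,"dz": 1,"ax": 0,"ay": 0,"az": 0,"grip": 0},{"dx": 28.5,"dy": -25.5,"dz": 1,"ax": 0,"ay": 0,"az": 0,"grip": 0},{"dx": 28.5,"dy": -25.5,"dz": 1,"ax": 0,"ay": 0,"az": 0,"grip": 0},{"dx": 28.5,"dy": -25.5,"dz": 1,"ax": 0,"ay": 0,"az": 0,"grip": 0},{"dx": 28.5,"dy": -25.5,"dz": 1,"ax": 0,"ay": 0,"az": 0,"grip": 0},{"dx": 28.5,"dy": -25.5,"dz": 1,"ax": 0,"ay": 0,"az": 0,"grip": 0},{"dx": 28.5,"dy": -25.5,"dz": 1,"ax": 0,"ay": 0,"az": 0,"grip": 0},{"dx": 28.5,"dy": -25.5,"dz": 1,"ax": 0,"ay": 0,"az": 0,"grip": 0},{"dx": 28.5,"dy": -25.5,"dz": 1,"ax": 0,"ay": 0,"az": 0,"grip": 0},{"dx": 28.5,"dy": -25.5,"dz": 1,"ax": 0,"ay": 0,"az": 0,"grip": 0},{"dx": 28.5,"dy": -25.5,"dz": 1,"ax": 0,"ay": 0,"az": 0,"grip": 0},{"dx": 28.5,"dy": -25.5,"dz": 1,"ax": 0,"ay": 0,"az": 0,"grip": 0},{"dx": 28.5,"dy": -25.5,"dz": 1,"ax": 0,"ay": 0,"az": 0,"grip": 0}]'

```text
clock: 1.87
position: [0.5439, 0.1853, 0.3844]
ee_rot: [0.0, 0.976, 0.218, -0.0]
contact_force: [1.1, -1.1, 0.6]
width: 0.0851
gripper_force: 0.0
```

Call:
jog_arm --plan '[{"dx": 0,"dy": 0,"dz": 0,"ax": 0,"ay": 0,"az": -0.98,"grip": 0},{"dx": 0,"dy": 0,"dz": 0,"ax": 0,"ay": 0,"az": -0.98,"grip": 0},{"dx": 0,"dy": 0,"dz": 0,"ax": 0,"ay": 0,"az": -0.98,"grip": 0},{"dx": 0,"dy": 0,"dz": 0,"ax": 0,"ay": 0,"az": -0.98,"grip": 0},{"dx": 0,"dy": 0,"dz": 0,"ax": 0,"ay": 0,"az": -0.98,"grip": 0},{"dx": 0,"dy": 0,"dz": 0,"ax": 0,"ay": 0,"az": -0.98,"grip": 0},{"dx": 0,"dy": 0,"dz": 0,"ax": 0,"ay": 0,"az": -0.98,"grip": 0},{"dx": 0,"dy": 0,"dz": 0,"ax": 0,"ay": 0,"az": -0.98,"grip": 0},{"dx": 0,"dy": 0,"dz": 0,"ax": 0,"ay": 0,"az": -0.98,"grip": 0},{"dx": 0,"dy": 0,"dz": 0,"ax": 0,"ay": 0,"az": -0.98,"grip": 0},{"dx": 0,"dy": 0,"dz": 0,"ax": 0,"ay": 0,"az": -0.98,"grip": 0},{"dx": 0,"dy": 0,"dz": 0,"ax": 0,"ay": 0,"az": -0.98,"grip": 0},{"dx": 0,"dy": 0,"dz": 0,"ax": 0,"ay": 0,"az": -0.98,"grip": 0},{"dx": 0,"dy": 0,"dz": 0,"ax": 0,"ay": 0,"az": -0.98,"grip": 0},{"dx": 0,"dy": 0,"dz": 0,"ax": 0,"ay": 0,"az": -0.98,"grip": 0},{"dx": 0,"dy": 0,"dz": 0,"ax": 0,"ay": 0,"az": -0.98,"grip": 0},{"dx": 0,"dy": 0,"dz": 0,"ax": 0,"ay": 0,"az": -0.98,"grip": 0},{"dx": 0,"dy": 0,"dz": 0,"ax": 0,"ay": 0,"az": -0.98,"grip": 0},{"dx": 0,"dy": 0,"dz": 0,"ax": 0,"ay": 0,"az": -0.98,"grip": 0},{"dx": 0,"dy": 0,"dz": 0,"ax": 0,"ay": 0,"az": 0,"grip": 0}]'

```text
clock: 3.53
position: [0.5435, 0.1833, 0.3844]
ee_rot: [-0.0, 0.367, 0.93, -0.0]
contact_force: [0.1, 0.1, 0.3]
width: 0.0853
gripper_force: 0.0
```

```bash
sed -i 's/^print(p,np/if __name__=="__main__": print(p,np/' fit.py
python3 - <<'E' | grep -v '^ *\[' 
from h import *
st();grab('wrist','w2');c=load('w2')
cv2.imwrite('pics/w2b.png',cv2.resize(cv2.imread('pics/w2.png'),(800,600),interpolation=2))
from fit import w,p
for n,q in dict(han=(-7.1,91.9,98),knob=(60,-100,88),hub=(70,0,69)).items(): print('W2',n,(np.array(proj(c,w(p,np.array(q)/1e3)))/.64).round(0))
E
```

```text
t 3.5333 tcp [0.5435 0.1833 0.3844] yaw 136.96 tilt [-0. -0. -1.] q [ 12.  16.  88.  -0.  75. -35.] F [0.1 0.1 0.3] w 0.0853
piv [0.6321 0.1012 0.069 ]
knob [0.6341 0.0007 0.07  ]
trig [ 0.5763 -0.0213  0.046 ]
han [0.5446 0.1833 0.08  ]
samp [0.5837 0.2032 0.06  ]
knobtop [367.14437283 266.55089061]
trig [406.63871951 295.66471066]
han [335.92852038 339.18094839]
c1 [369.74821187 432.78724559]
c2 [468.22174478 310.10571265]
c3 [239.50101322 382.39367854]
nut [0.54926397 0.12047983 0.02      ]
W2 han [398. 289.]
W2 knob [300. 530.]
W2 hub [398. 434.]
```

View pics/w2b.png

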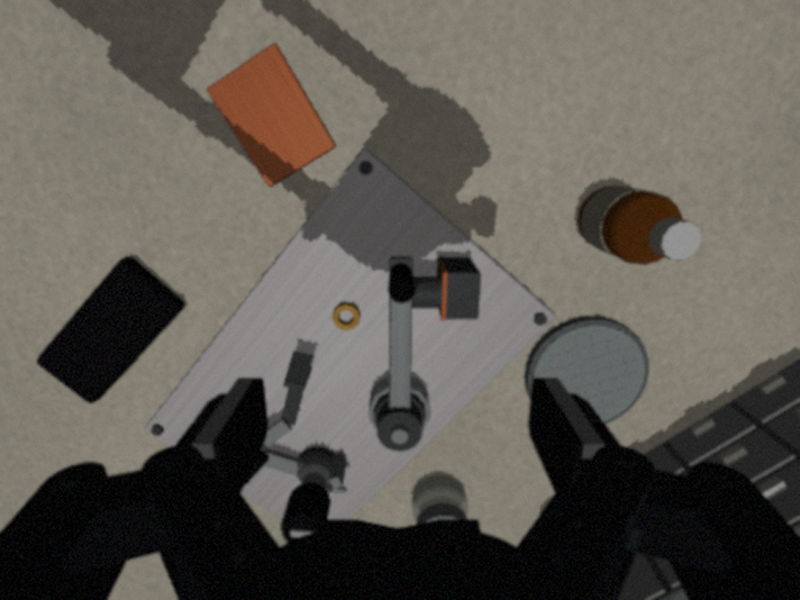

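The wrist view shows the handle top at (402,282), hub top at (400,437) and nut at (346,316). The bar is upright in the image, so the yaw is right. I'll compare these with the top camera.

```bash
python3 - <<'E' | grep A_
from h import *
a=load('top0');c=load('w2')
S=lambda u,v:((u+.5)*.64-.5,(v+.5)*.64-.5)
T=lambda u,v:(165+(u+.5)/5.216-.5,125+(v+.5)/5.217-.5)
print('A_han',atz(c,*S(402,280),.098),atz(a,*T(137,365),.098))
print('A_hub',atz(c,*S(400,437),.069),atz(a,*T(338,165),.069))
print('A_nut',atz(c,*S(346,316),.02),atz(a,*T(301,371),.02))
print('A_knob',atz(c,*S(307,533),.088),atz(a,*T(577,154),.088))
E
```

```text
A_han [0.54211199 0.18861333 0.098     ] [0.54713443 0.18059051 0.098     ]
A_hub [0.63497463 0.10078932 0.069     ] [0.63274493 0.10103713 0.069     ]
A_nut [0.55037726 0.12208743 0.02      ] [0.54958113 0.12144343 0.02      ]
A_knob [0.63931629 0.00208246 0.088     ] [0.63242183 0.00133544 0.088     ]
```

Call:
jog_arm --plan '[{"dx": -1.5,"dy": 1.4,"dz": 20,"ax": 0,"ay": 0,"az": 0,"grip": 0},{"dx": 0,"dy": 0,"dz": 25,"ax": 0,"ay": 0,"az": 0,"grip": 0},{"dx": 0,"dy": 0,"dz": 25,"ax": 0,"ay": 0,"az": 0,"grip": 0},{"dx": 0,"dy": 0,"dz": 25,"ax": 0,"ay": 0,"az": 0,"grip": 0},{"dx": 0,"dy": 0,"dz": 25,"ax": 0,"ay": 0,"az": 0,"grip": 0},{"dx": 0,"dy": 0,"dz": 15,"ax": 0,"ay": 0,"az": 0,"grip": 0},{"dx": 0,"dy": 0,"dz": 10,"ax": 0,"ay": 0,"az": 0,"grip": 0},{"dx": 0,"dy": 0,"dz": 0,"ax": 0,"ay": 0,"az": 0,"grip": 0},{"dx": 0,"dy": 0,"dz": 0,"ax": 0,"ay": 0,"az": 0,"grip": 0.6},{"dx": 0,"dy": 0,"dz": 0,"ax": 0,"ay": 0,"az": 0,"grip": 0.7},{"dx": 0,"dy": 0,"dz": 0,"ax": 0,"ay": 0,"az": 0,"grip": 0.8},{"dx": 0,"dy": 0,"dz": 0,"ax": 0,"ay": 0,"az": 0,"grip": 0.9},{"dx": 0,"dy": 0,"dz": 0,"ax": 0,"ay": 0,"az": 0,"grip": 1},{"dx": 0,"dy": 0,"dz": 0,"ax": 0,"ay": 0,"az": 0,"grip": 1},{"dx": 0,"dy": 0,"dz": 0,"ax": 0,"ay": 0,"az": 0,"grip": 1}]' --grip_force 25

```text
clock: 4.83
position: [0.5459, 0.1834, 0.2404]
ee_rot: [0.001, 0.368, 0.93, 0.0]
contact_force: [0.0, 0.2, 3.2]
width: 0.0149
gripper_force: 25.5
```

```bash
python3 - <<'E'
from h import *
st();grab('side','s3');t=cv2.imread('pics/s3.png')
cv2.imwrite('pics/s3b.png',cv2.resize(t[130:300,110:337],(800,600),interpolation=2))
E
```

```text
t 4.8333 tcp [0.5459 0.1834 0.2404] yaw 136.85 tilt [ 0.001  0.    -1.   ] q [ 12.  24. 100.   0.  57. -35.] F [0.  0.2 3.2] w 0.0149
```

View pics/s3b.png

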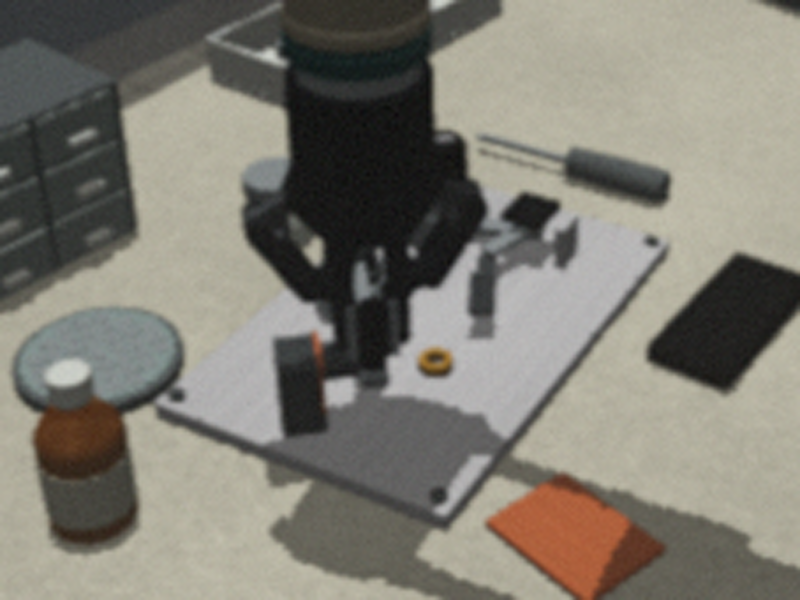

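Gripped: width is 15 mm on the post, and the crop shows the fingers at (375,320) on the handle, clear of the anvil. I'm swinging along the arc at 4° a row.

Call:
jog_arm --plan '[{"dx": -0.29,"dy": -8.37,"dz": 0,"ax": 0,"ay": 0,"az": -0.667,"grip": 1},{"dx": -0.29,"dy": -8.37,"dz": 0,"ax": 0,"ay": 0,"az": -0.667,"grip": 1},{"dx": -0.29,"dy": -8.37,"dz": 0,"ax": 0,"ay": 0,"az": -0.667,"grip": 1},{"dx": -0.29,"dy": -8.37,"dz": 0,"ax": 0,"ay": 0,"az": -0.667,"grip": 1},{"dx": -0.29,"dy": -8.37,"dz": 0,"ax": 0,"ay": 0,"az": -0.667,"grip": 1},{"dx": -0.29,"dy": -8.37,"dz": 0,"ax": 0,"ay": 0,"az": -0.667,"grip": 1},{"dx": -0.29,"dy": -8.37,"dz": 0,"ax": 0,"ay": 0,"az": -0.667,"grip": 1},{"dx": -0.29,"dy": -8.37,"dz": 0,"ax": 0,"ay": 0,"az": -0.667,"grip": 1},{"dx": -0.29,"dy": -8.37,"dz": 0,"ax": 0,"ay": 0,"az": -0.667,"grip": 1},{"dx": -0.29,"dy": -8.37,"dz": 0,"ax": 0,"ay": 0,"az": -0.667,"grip": 1}]'

```text
clock: 5.72
position: [0.5133, 0.108, 0.2404]
ee_rot: [0.0, 0.026, 1.0, 0.001]
contact_force: [-1.0, 2.2, 5.1]
width: 0.015
gripper_force: 25.7
```

Call:
jog_arm --plan '[{"dx": -0.29,"dy": -8.37,"dz": 0,"ax": 0,"ay": 0,"az": -0.667,"grip": 1},{"dx": -0.29,"dy": -8.37,"dz": 0,"ax": 0,"ay": 0,"az": -0.667,"grip": 1},{"dx": -0.29,"dy": -8.37,"dz": 0,"ax": 0,"ay": 0,"az": -0.667,"grip": 1},{"dx": -0.29,"dy": -8.37,"dz": 0,"ax": 0,"ay": 0,"az": -0.667,"grip": 1},{"dx": -0.29,"dy": -8.37,"dz": 0,"ax": 0,"ay": 0,"az": -0.667,"grip": 1},{"dx": -0.29,"dy": -8.37,"dz": 0,"ax": 0,"ay": 0,"az": -0.667,"grip": 1},{"dx": -0.29,"dy": -8.37,"dz": 0,"ax": 0,"ay": 0,"az": -0.667,"grip": 1},{"dx": -0.29,"dy": -8.37,"dz": 0,"ax": 0,"ay": 0,"az": -0.667,"grip": 1},{"dx": 0,"dy": 0,"dz": 0,"ax": 0,"ay": 0,"az": 0,"grip": 1}]'

```text
clock: 6.47
position: [0.5282, 0.0428, 0.2403]
ee_rot: [-0.0, -0.25, 0.968, 0.0]
contact_force: [-3.1, 1.1, 7.1]
width: 0.0151
gripper_force: 25.9
```

```bash
cat >> h.py <<'E'
def ang(piv=(.633,.101)):
    x,m=st(); d=x[:2]-piv; print('r',np.hypot(*d).round(4),'striker',np.arctan2(*d[::-1])%(2*np.pi)-np.radians(136.84))
E
python3 -c "
from h import *
ang()"
```

```text
t 6.4667 tcp [0.5282 0.0428 0.2403] yaw -151.03 tilt [-0.  0. -1.] q [  -3.   20.  105.    0.   54. -122.] F [-3.1  1.1  7.1] w 0.0151
r 0.1199 striker 1.2606709460652805
```

Call:
jog_arm --plan '[{"dx": -0.29,"dy": -8.37,"dz": 0,"ax": 0,"ay": 0,"az": -0.667,"grip": 1},{"dx": -0.29,"dy": -8.37,"dz": 0,"ax": 0,"ay": 0,"az": -0.667,"grip": 1},{"dx": 0,"dy": 0,"dz": 0,"ax": 0,"ay": 0,"az": 0,"grip": 1},{"dx": 0,"dy": 0,"dz": 0,"ax": 0,"ay": 0,"az": 0,"grip": 1}]'

```text
clock: 6.8
position: [0.5368, 0.0295, 0.2403]
ee_rot: [-0.0, -0.316, 0.949, 0.001]
contact_force: [-2.6, 3.2, 6.5]
width: 0.0155
gripper_force: 25.9
```

```bash
python3 -c "
from h import *
ang()"
```

```text
t 6.8 tcp [0.5368 0.0295 0.2403] yaw -143.16 tilt [-0.001  0.001 -1.   ] q [  -4.   21.  104.    0.   55. -131.] F [-2.6  3.2  6.5] w 0.0155
r 0.1199 striker 1.3925463880846518
```

Striker is at 1.39. I'm easing back toward 1.32 so that the latch takes the load, then opening.

Call:
jog_arm --plan '[{"dx": -0.07,"dy": 4.19,"dz": 0,"ax": 0,"ay": 0,"az": 0.333,"grip": 1},{"dx": -0.07,"dy": 4.19,"dz": 0,"ax": 0,"ay": 0,"az": 0.333,"grip": 1},{"dx": 0,"dy": 0,"dz": 0,"ax": 0,"ay": 0,"az": 0,"grip": 1},{"dx": 0,"dy": 0,"dz": 0,"ax": 0,"ay": 0,"az": 0,"grip": 0.6},{"dx": 0,"dy": 0,"dz": 0,"ax": 0,"ay": 0,"az": 0,"grip": 0.3},{"dx": 0,"dy": 0,"dz": 0,"ax": 0,"ay": 0,"az": 0,"grip": 0},{"dx": 0,"dy": 0,"dz": 0,"ax": 0,"ay": 0,"az": 0,"grip": 0},{"dx": 0,"dy": 0,"dz": 0,"ax": 0,"ay": 0,"az": 0,"grip": 0},{"dx": 0,"dy": 0,"dz": 0,"ax": 0,"ay": 0,"az": 0,"grip": 0},{"dx": 0,"dy": 0,"dz": -20,"ax": 0,"ay": 0,"az": 0,"grip": 0},{"dx": 0,"dy": 0,"dz": -25,"ax": 0,"ay": 0,"az": 0,"grip": 0},{"dx": 0,"dy": 0,"dz": -25,"ax": 0,"ay": 0,"az": 0,"grip": 0},{"dx": 0,"dy": 0,"dz": -25,"ax": 0,"ay": 0,"az": 0,"grip": 0},{"dx": 0,"dy": 0,"dz": -25,"ax": 0,"ay": 0,"az": 0,"grip": 0}]'

```text
clock: 7.97
position: [0.5323, 0.0361, 0.3607]
ee_rot: [-0.0, -0.283, 0.959, -0.0]
contact_force: [-0.2, 0.4, 1.0]
width: 0.0853
gripper_force: 0.0
```

```bash
python3 - <<'E'
from h import *
p=np.load('pose.npy') if __import__('os').path.exists('pose.npy') else None
print(p); to([.6335,.001,.36])
grab('side','s4');t=cv2.imread('pics/s4.png')
cv2.imwrite('pics/s4b.png',cv2.resize(t[130:300,110:337],(800,600),interpolation=2))
E
```

```text
[0.5626466  0.09287087 0.11932029]
t 7.9667 tcp [0.5323 0.0361 0.3607] yaw -147.1 tilt [-0. -0. -1.] q [  -4.   14.   95.   -0.   71. -126.] F [-0.2  0.4  1. ] w 0.0853
tool shift mm [-65.9 -84.4   0.7]
```

View pics/s4b.png

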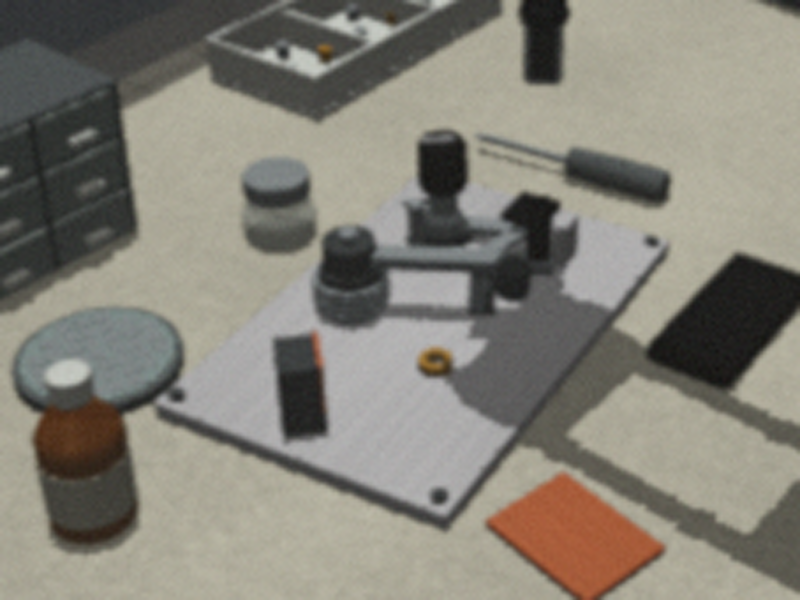

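The handle at (515,270) stays back by itself with the gripper away, so the striker is cocked, and the nut has not moved. Next I'll go above the knob and turn the tool back to leave room for the unlocking turn.

Call:
jog_arm --plan '[{"dx": -22,"dy": -28.1,"dz": 0,"ax": 0,"ay": 0,"az": 0,"grip": 0},{"dx": -22,"dy": -28.1,"dz": 0,"ax": 0,"ay": 0,"az": 0,"grip": 0},{"dx": -22,"dy": -28.1,"dz": 0,"ax": 0,"ay": 0,"az": 0,"grip": 0},{"dx": 0,"dy": 0,"dz": 0,"ax": 0,"ay": 0,"az": 1,"grip": 0},{"dx": 0,"dy": 0,"dz": 0,"ax": 0,"ay": 0,"az": 1,"grip": 0},{"dx": 0,"dy": 0,"dz": 0,"ax": 0,"ay": 0,"az": 1,"grip": 0},{"dx": 0,"dy": 0,"dz": 0,"ax": 0,"ay": 0,"az": 1,"grip": 0},{"dx": 0,"dy": 0,"dz": 0,"ax": 0,"ay": 0,"az": 1,"grip": 0},{"dx": 0,"dy": 0,"dz": 0,"ax": 0,"ay": 0,"az": 1,"grip": 0},{"dx": 0,"dy": 0,"dz": 0,"ax": 0,"ay": 0,"az": 1,"grip": 0},{"dx": 0,"dy": 0,"dz": 0,"ax": 0,"ay": 0,"az": 1,"grip": 0},{"dx": 0,"dy": 0,"dz": 0,"ax": 0,"ay": 0,"az": 1,"grip": 0},{"dx": 0,"dy": 0,"dz": 0,"ax": 0,"ay": 0,"az": 1,"grip": 0},{"dx": 0,"dy": 0,"dz": 0,"ax": 0,"ay": 0,"az": 1,"grip": 0},{"dx": 0,"dy": 0,"dz": 0,"ax": 0,"ay": 0,"az": 1,"grip": 0},{"dx": 0,"dy": 0,"dz": 0,"ax": 0,"ay": 0,"az": 1,"grip": 0},{"dx": 0,"dy": 0,"dz": 0,"ax": 0,"ay": 0,"az": 1,"grip": 0},{"dx": 0,"dy": 0,"dz": 0,"ax": 0,"ay": 0,"az": 1,"grip": 0},{"dx": 0,"dy": 0,"dz": 0,"ax": 0,"ay": 0,"az": 1,"grip": 0},{"dx": 0,"dy": 0,"dz": 0,"ax": 0,"ay": 0,"az": 1,"grip": 0}]'

```text
clock: 9.68
position: [0.6337, 0.0011, 0.3592]
ee_rot: [-0.0, 0.569, 0.822, -0.0]
contact_force: [0.4, -0.8, -0.1]
width: 0.0851
gripper_force: 0.0
```

Call:
jog_arm --plan '[{"dx": 0,"dy": 0,"dz": 0,"ax": 0,"ay": 0,"az": 1,"grip": 0},{"dx": 0,"dy": 0,"dz": 0,"ax": 0,"ay": 0,"az": 0,"grip": 0}]'

```text
clock: 9.85
position: [0.6336, 0.0012, 0.3593]
ee_rot: [-0.0, 0.61, 0.792, -0.0]
contact_force: [0.1, -0.0, -0.5]
width: 0.0853
gripper_force: 0.0
```

```bash
python3 - <<'E'
from h import *
a=load('s4'); u,v=110+441/3.524,130+140/3.529
print(proj(a,[.6335,.001,.088]),(u,v),atz(a,u,v,.088))
to([.6335,.001,.226])
grab('wrist','w5');c=load('w5');print(np.array(proj(c,[.6335,.001,.088]))/.64)
cv2.imwrite('pics/w5b.png',cv2.resize(cv2.imread('pics/w5.png'),(800,600),interpolation=2))
E
```

```text
(np.float64(235.11355506928632), np.float64(170.7153500699463)) (235.14188422247446, 169.67129498441486) [ 0.63646474 -0.00304572  0.088     ]
t 9.85 tcp [0.6336 0.0012 0.3593] yaw 104.81 tilt [-0. -0. -1.] q [ -6.  22.  83.  -0.  75. -21.] F [ 0.1 -0.  -0.5] w 0.0853
tool shift mm [-1.000e-01 -1.000e-01  1.333e+02]
[396.34644594 295.80756234]
```

View pics/w5b.png

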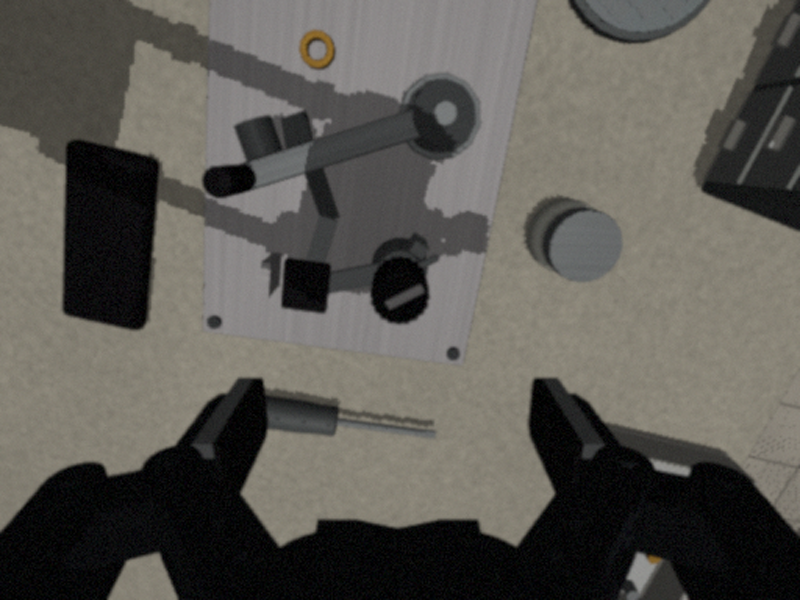

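The wrist view shows the knob top at (400,292), 4 px (about 2 mm) from the prediction. Trigger is at (306,285), and the striker is still cocked with its handle at (230,180). I'm descending and gripping the knob.

Call:
jog_arm --plan '[{"dx": 1,"dy": 1,"dz": 25,"ax": 0,"ay": 0,"az": 0,"grip": 0},{"dx": 0,"dy": 0,"dz": 25,"ax": 0,"ay": 0,"az": 0,"grip": 0},{"dx": 0,"dy": 0,"dz": 25,"ax": 0,"ay": 0,"az": 0,"grip": 0},{"dx": 0,"dy": 0,"dz": 25,"ax": 0,"ay": 0,"az": 0,"grip": 0},{"dx": 0,"dy": 0,"dz": 20,"ax": 0,"ay": 0,"az": 0,"grip": 0},{"dx": 0,"dy": 0,"dz": 10,"ax": 0,"ay": 0,"az": 0,"grip": 0},{"dx": 0,"dy": 0,"dz": 0,"ax": 0,"ay": 0,"az": 0,"grip": 0},{"dx": 0,"dy": 0,"dz": 0,"ax": 0,"ay": 0,"az": 0,"grip": 0.4},{"dx": 0,"dy": 0,"dz": 0,"ax": 0,"ay": 0,"az": 0,"grip": 0.5},{"dx": 0,"dy": 0,"dz": 0,"ax": 0,"ay": 0,"az": 0,"grip": 0.6},{"dx": 0,"dy": 0,"dz": 0,"ax": 0,"ay": 0,"az": 0,"grip": 0.7},{"dx": 0,"dy": 0,"dz": 0,"ax": 0,"ay": 0,"az": 0,"grip": 0.8},{"dx": 0,"dy": 0,"dz": 0,"ax": 0,"ay": 0,"az": 0,"grip": 1},{"dx": 0,"dy": 0,"dz": 0,"ax": 0,"ay": 0,"az": 0,"grip": 1}]' --grip_force 25

```text
clock: 11.07
position: [0.6344, 0.0023, 0.2311]
ee_rot: [0.001, 0.609, 0.793, 0.0]
contact_force: [-2.4, -0.5, 6.7]
width: 0.0315
gripper_force: 25.8
```

```bash
python3 -c "
from h import *
st()"
```

```text
t 11.0667 tcp [0.6344 0.0023 0.2311] yaw 104.92 tilt [ 0.001 -0.001 -1.   ] q [ -6.  28.  92.  -0.  59. -21.] F [-2.4 -0.5  6.7] w 0.0315
```

Call:
jog_arm --plan '[{"dx": 0,"dy": 0,"dz": -4,"ax": 0,"ay": 0,"az": 0,"grip": 1},{"dx": 0,"dy": 0,"dz": -4,"ax": 0,"ay": 0,"az": 0,"grip": 1},{"dx": 0,"dy": 0,"dz": -4,"ax": 0,"ay": 0,"az": 0,"grip": 1},{"dx": 0,"dy": 0,"dz": 0,"ax": 0,"ay": 0,"az": 0,"grip": 1}]'

```text
clock: 11.4
position: [0.6345, 0.0023, 0.2424]
ee_rot: [0.0, 0.609, 0.793, 0.0]
contact_force: [-0.6, -0.6, 1.6]
width: 0.0308
gripper_force: 25.7
```

Call:
jog_arm --plan '[{"dx": 0,"dy": 0,"dz": -1,"ax": 0,"ay": 0,"az": 0,"grip": 1},{"dx": 0,"dy": 0,"dz": 0,"ax": 0,"ay": 0,"az": 0,"grip": 1}]'

```text
clock: 11.57
position: [0.6345, 0.0023, 0.2429]
ee_rot: [0.0, 0.609, 0.793, 0.0]
contact_force: [0.2, -1.0, -0.8]
width: 0.0311
gripper_force: 25.4
```

```bash
python3 - <<'E'
from h import *
st();grab('side','s6');t=cv2.imread('pics/s6.png')
cv2.imwrite('pics/s6b.png',cv2.resize(t[140:240,190:323],(798,600),interpolation=2))
E
```

```text
t 11.5667 tcp [0.6345 0.0023 0.2429] yaw 104.91 tilt [ 0. -0. -1.] q [ -6.  28.  92.  -0.  60. -21.] F [ 0.2 -1.  -0.8] w 0.0311
```

View pics/s6b.png

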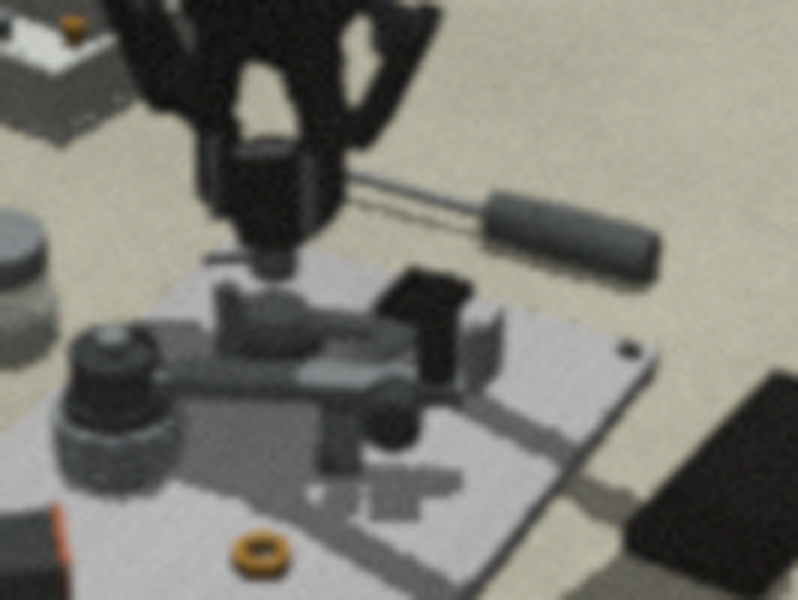

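The knob is clearly up: shaft exposed at (275,265), pin at (225,258) above the tab top at (225,285). I'm turning it anticlockwise.

Call:
jog_arm --plan '[{"dx": 0,"dy": 0,"dz": 0,"ax": 0,"ay": 0,"az": -0.75,"grip": 1},{"dx": 0,"dy": 0,"dz": 0,"ax": 0,"ay": 0,"az": -0.75,"grip": 1},{"dx": 0,"dy": 0,"dz": 0,"ax": 0,"ay": 0,"az": -0.75,"grip": 1},{"dx": 0,"dy": 0,"dz": 0,"ax": 0,"ay": 0,"az": -0.75,"grip": 1},{"dx": 0,"dy": 0,"dz": 0,"ax": 0,"ay": 0,"az": -0.75,"grip": 1},{"dx": 0,"dy": 0,"dz": 0,"ax": 0,"ay": 0,"az": -0.75,"grip": 1},{"dx": 0,"dy": 0,"dz": 0,"ax": 0,"ay": 0,"az": -0.75,"grip": 1},{"dx": 0,"dy": 0,"dz": 0,"ax": 0,"ay": 0,"az": -0.75,"grip": 1},{"dx": 0,"dy": 0,"dz": 0,"ax": 0,"ay": 0,"az": -0.75,"grip": 1},{"dx": 0,"dy": 0,"dz": 0,"ax": 0,"ay": 0,"az": -0.75,"grip": 1},{"dx": 0,"dy": 0,"dz": 0,"ax": 0,"ay": 0,"az": -0.75,"grip": 1},{"dx": 0,"dy": 0,"dz": 0,"ax": 0,"ay": 0,"az": -0.75,"grip": 1},{"dx": 0,"dy": 0,"dz": 0,"ax": 0,"ay": 0,"az": -0.75,"grip": 1},{"dx": 0,"dy": 0,"dz": 0,"ax": 0,"ay": 0,"az": -0.75,"grip": 1},{"dx": 0,"dy": 0,"dz": 0,"ax": 0,"ay": 0,"az": 0,"grip": 1}]'

```text
clock: 12.87
position: [0.6337, 0.0017, 0.2428]
ee_rot: [-0.001, 0.105, 0.995, -0.001]
contact_force: [-2.7, -4.8, 1.5]
width: 0.0311
gripper_force: 25.8
```

```bash
python3 -c "
from h import *
st();print(sensors.get_state()['moment'])"
```

```text
t 12.8667 tcp [0.6337 0.0017 0.2428] yaw 167.99 tilt [-0.002 -0.002 -1.   ] q [ -6.  28.  92.  -0.  61. -84.] F [-2.7 -4.8  1.5] w 0.0311
[-0.64836335  0.358621    0.00572941]
```

Call:
jog_arm --plan '[{"dx": 0,"dy": 0,"dz": 0,"ax": 0,"ay": 0,"az": -0.5,"grip": 1},{"dx": 0,"dy": 0,"dz": 0,"ax": 0,"ay": 0,"az": -0.5,"grip": 1},{"dx": 0,"dy": 0,"dz": 0,"ax": 0,"ay": 0,"az": -0.5,"grip": 1},{"dx": 0,"dy": 0,"dz": 0,"ax": 0,"ay": 0,"az": 0,"grip": 1}]'

```text
clock: 13.2
position: [0.6326, 0.0015, 0.2424]
ee_rot: [-0.003, 0.027, 1.0, -0.001]
contact_force: [-5.3, -5.8, 2.5]
width: 0.0315
gripper_force: 25.9
```

```bash
python3 -c "
from h import *
st();print(sensors.get_state()['moment'])"
```

```text
t 13.2 tcp [0.6326 0.0015 0.2424] yaw 176.89 tilt [-0.006 -0.002 -1.   ] q [ -6.  28.  92.  -0.  61. -93.] F [-5.3 -5.8  2.5] w 0.0315
[-8.10009717e-01  8.32155818e-01 -5.31590261e-04]
```

Call:
jog_arm --plan '[{"dx": 0,"dy": 0,"dz": 3,"ax": 0,"ay": 0,"az": 0,"grip": 1},{"dx": 0,"dy": 0,"dz": 3,"ax": 0,"ay": 0,"az": 0,"grip": 1},{"dx": 0,"dy": 0,"dz": 3,"ax": 0,"ay": 0,"az": 0,"grip": 1},{"dx": 0,"dy": 0,"dz": 3,"ax": 0,"ay": 0,"az": 0,"grip": 1},{"dx": 0,"dy": 0,"dz": 1.5,"ax": 0,"ay": 0,"az": 0,"grip": 1},{"dx": 0,"dy": 0,"dz": 0,"ax": 0,"ay": 0,"az": 0,"grip": 1}]'

```text
clock: 13.7
position: [0.6326, 0.0016, 0.231]
ee_rot: [-0.002, 0.028, 1.0, -0.001]
contact_force: [-7.7, -4.4, 11.8]
width: 0.0312
gripper_force: 26.9
```

```bash
python3 -c "
from h import *
st();print(sensors.get_state()['moment'])"
```

```text
t 13.7 tcp [0.6326 0.0016 0.231 ] yaw 176.83 tilt [-0.005 -0.003 -1.   ] q [ -6.  28.  93.  -0.  59. -93.] F [-7.7 -4.4 11.8] w 0.0312
[-0.85606303  1.24339277  0.00840505]
```

Call:
jog_arm --plan '[{"dx": 0,"dy": 0,"dz": 1,"ax": 0,"ay": 0,"az": 0,"grip": 1},{"dx": 0,"dy": 0,"dz": 0,"ax": 0,"ay": 0,"az": 0,"grip": 1},{"dx": 0,"dy": 0,"dz": 0,"ax": 0,"ay": 0,"az": 0,"grip": 0.4},{"dx": 0,"dy": 0,"dz": 0,"ax": 0,"ay": 0,"az": 0,"grip": 0},{"dx": 0,"dy": 0,"dz": 0,"ax": 0,"ay": 0,"az": 0,"grip": 0},{"dx": 0,"dy": 0,"dz": 0,"ax": 0,"ay": 0,"az": 0,"grip": 0},{"dx": 0,"dy": 0,"dz": 0,"ax": 0,"ay": 0,"az": 0,"grip": 0},{"dx": 0,"dy": 0,"dz": -20,"ax": 0,"ay": 0,"az": 0,"grip": 0},{"dx": 0,"dy": 0,"dz": -25,"ax": 0,"ay": 0,"az": 0,"grip": 0},{"dx": 0,"dy": 0,"dz": -25,"ax": 0,"ay": 0,"az": 0,"grip": 0},{"dx": 0,"dy": 0,"dz": -25,"ax": 0,"ay": 0,"az": 0,"grip": 0},{"dx": 0,"dy": 0,"dz": -25,"ax": 0,"ay": 0,"az": 0,"grip": 0},{"dx": 0,"dy": 0,"dz": 0,"ax": 0,"ay": 0,"az": 0,"grip": 0}]'

```text
clock: 14.78
position: [0.6359, 0.0025, 0.3537]
ee_rot: [0.005, 0.027, 1.0, -0.0]
contact_force: [1.3, 0.2, 0.4]
width: 0.0853
gripper_force: 0.0
```

```bash
python3 - <<'E'
from h import *
to([.576,-.021,.240])
grab('side','s7');t=cv2.imread('pics/s7.png');grab('wrist','w7');k=cv2.imread('pics/w7.png')
a=cv2.resize(t[130:230,190:323],(598,450),interpolation=2)[:, :400]; b=cv2.resize(k[90:270,150:310],(400,450),interpolation=2)
cv2.imwrite('pics/m7.png',np.hstack([a,b]))
E
```

```text
t 14.7833 tcp [0.6359 0.0025 0.3537] yaw 176.9 tilt [ 0.01  -0.001 -1.   ] q [ -6.  23.  83.   0.  74. -93.] F [1.3 0.2 0.4] w 0.0853
tool shift mm [ 59.7 -26.7 113.1]
```

View pics/m7.png

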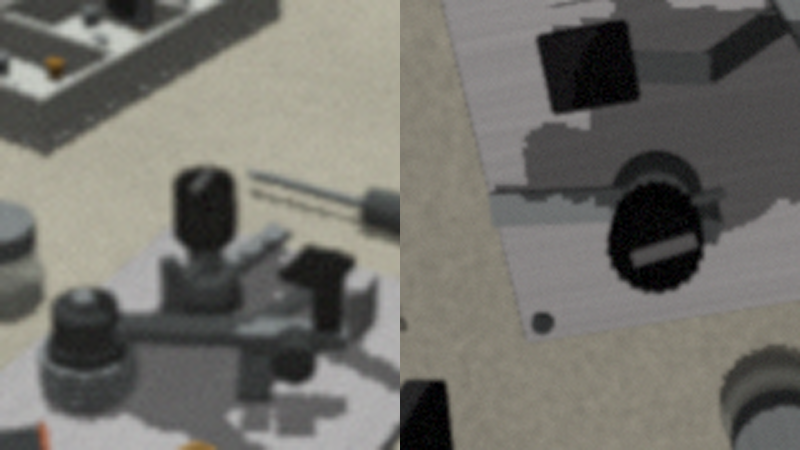

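The lock bar has swung clear, now pointing left at (550,200) well away from the trigger at (590,65), and the striker is still cocked. I'll check numerically that the knob is fully in against the first picture.

```bash
python3 - <<'E'
from h import *
for f in('side0','s4','s6','s7'):
    g=cv2.cvtColor(cv2.imread(f'pics/{f}.png'),6).astype(float)
    for cs in((230,234),(236,240)):
        col=g[150:195,cs[0]:cs[1]].mean(1); print(f,cs,col.round(0).astype(int)[8:40])
c=load('side0')
print([proj(c,[.6335,.001,z]) for z in(.052,.054,.088,.090)])
E
```

```text
side0 (230, 234) [164 165 163 161 162 162 164 164 152 110  95 100  70  38  30  27  26  24
  27  25  27  26  26  28  28  33  52  77  72  64  74  67]
side0 (236, 240) [167 166 163 162 162 163 165 162 143 100  89  80  51  31  30  27  28  28
  26  28  27  24  26  26  27  26  30  48  54  59  58  54]
s4 (230, 234) [170 169 168 166 166 167 167 169 156 112  96 104  72  36  31  28  26  28
  26  28  26  26  24  28  30  34  53  78  73  67  77  70]
s4 (236, 240) [173 172 168 166 166 166 170 168 146 100  92  84  50  32  29  28  25  28
  29  26  26  25  27  26  25  26  34  49  58  61  58  56]
s6 (230, 234) [170 165 156 148 122  77  66  65  44  27  27  25  22  23  24  24  24  27
  25  24  28  30  40  61  64  65  93 112 138 155 130  91]
s6 (236, 240) [137 150 152 149 117  71  61  52  33  26  27  24  27  26  25  26  22  26
  24  26  24  24  31  48  62  64  66  72 100 136 117  88]
s7 (230, 234) [169 170 170 166 168 168 171 168 158 110  60  39  44  49  40  30  26  25
  26  28  28  26  26  26  28  35  55  83  97  97  94  77]
s7 (236, 240) [171 172 169 167 167 168 171 169 150  98  56  40  30  27  28  26  27  28
  23  27  30  27  28  26  26  24  31  47  58  56  56  52]
[(np.float64(235.35103815005644), np.float64(183.78453294186986)), (np.float64(235.33805599661468), np.float64(183.07131852998583)), (np.float64(235.11355506928632), np.float64(170.7153500699463)), (np.float64(235.10012158397487), np.float64(169.97466121680162))]
```

The knob edges match the initial picture to 0.1 px, so it is fully in. Now I'm moving over the trigger with fingers shut.

Call:
jog_arm --plan '[{"dx": 20,"dy": -9,"dz": 0,"ax": 0,"ay": 0,"az": 0,"grip": 1},{"dx": 20,"dy": -9,"dz": 0,"ax": 0,"ay": 0,"az": 0,"grip": 1},{"dx": 20,"dy": -9,"dz": 0,"ax": 0,"ay": 0,"az": 0,"grip": 1},{"dx": 0,"dy": 0,"dz": 0,"ax": 0,"ay": 0,"az": 0,"grip": 1},{"dx": 0,"dy": 0,"dz": 0,"ax": 0,"ay": 0,"az": 0,"grip": 1},{"dx": 0,"dy": 0,"dz": 0,"ax": 0,"ay": 0,"az": 0,"grip": 1},{"dx": 0,"dy": 0,"dz": 25,"ax": 0,"ay": 0,"az": 0,"grip": 1},{"dx": 0,"dy": 0,"dz": 25,"ax": 0,"ay": 0,"az": 0,"grip": 1},{"dx": 0,"dy": 0,"dz": 25,"ax": 0,"ay": 0,"az": 0,"grip": 1},{"dx": 0,"dy": 0,"dz": 20,"ax": 0,"ay": 0,"az": 0,"grip": 1},{"dx": 0,"dy": 0,"dz": 15,"ax": 0,"ay": 0,"az": 0,"grip": 1},{"dx": 0,"dy": 0,"dz": 0,"ax": 0,"ay": 0,"az": 0,"grip": 1}]'

```text
clock: 15.88
position: [0.5725, -0.0207, 0.2342]
ee_rot: [-0.004, 0.027, 1.0, 0.001]
contact_force: [-1.1, 0.1, 0.1]
width: -0.0001
gripper_force: 0.0
```

```bash
python3 - <<'E'
from h import *
to([.576,-.021,.2194])
grab('side','s8');t=cv2.imread('pics/s8.png')
cv2.imwrite('pics/s8b.png',cv2.resize(t[130:230,190:323],(798,600),interpolation=2))
E
```

```text
t 15.8833 tcp [ 0.5725 -0.0207  0.2342] yaw 176.92 tilt [-0.007  0.001 -1.   ] q [ -9.  24. 100.   0.  56. -96.] F [-1.1  0.1  0.1] w -0.0001
tool shift mm [-3.7 -0.1 14.8]
```

View pics/s8b.png

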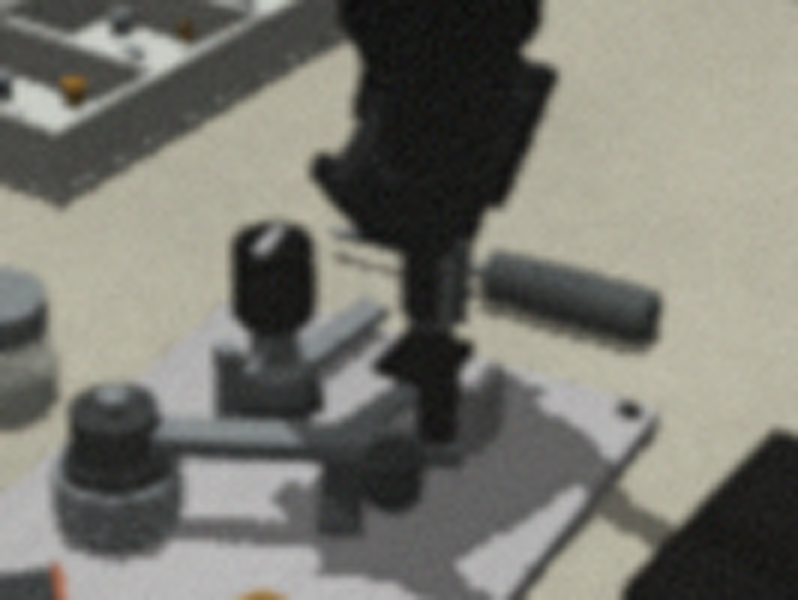

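The fingertips at (435,325) are just above the trigger pad at (425,355). The fingers are clear of the striker, so I'm pressing down.

Call:
jog_arm --plan '[{"dx": -3,"dy": 0,"dz": 8,"ax": 0,"ay": 0,"az": 0,"grip": 1},{"dx": 0,"dy": 0,"dz": 6,"ax": 0,"ay": 0,"az": 0,"grip": 1},{"dx": 0,"dy": 0,"dz": 4,"ax": 0,"ay": 0,"az": 0,"grip": 1},{"dx": 0,"dy": 0,"dz": 4,"ax": 0,"ay": 0,"az": 0,"grip": 1},{"dx": 0,"dy": 0,"dz": 3,"ax": 0,"ay": 0,"az": 0,"grip": 1},{"dx": 0,"dy": 0,"dz": 0,"ax": 0,"ay": 0,"az": 0,"grip": 1}]'

```text
clock: 16.43
position: [0.5764, -0.0215, 0.2136]
ee_rot: [0.001, 0.027, 1.0, -0.0]
contact_force: [1.0, 1.1, 1.8]
width: -0.0004
gripper_force: 0.6
```

```bash
python3 - <<'E'
from h import *
st();grab('side','s9')
d=cv2.absdiff(cv2.imread('pics/s8.png'),cv2.imread('pics/s9.png')).max(2)
ys,xs=np.where(d[130:300,160:260]>50);print('changed px near rest position/bar:',len(xs))
E
```

```text
t 16.4333 tcp [ 0.5764 -0.0215  0.2136] yaw 176.9 tilt [ 0.002 -0.    -1.   ] q [ -9.  25. 101.   0.  53. -96.] F [1.  1.1 1.8] w -0.0004
changed px near rest position/bar: 263
```

Call:
jog_arm --plan '[{"dx": 0,"dy": 0,"dz": 2,"ax": 0,"ay": 0,"az": 0,"grip": 1},{"dx": 0,"dy": 0,"dz": 2,"ax": 0,"ay": 0,"az": 0,"grip": 1},{"dx": 0,"dy": 0,"dz": 1.5,"ax": 0,"ay": 0,"az": 0,"grip": 1},{"dx": 0,"dy": 0,"dz": 0,"ax": 0,"ay": 0,"az": 0,"grip": 1},{"dx": 0,"dy": 0,"dz": 0,"ax": 0,"ay": 0,"az": 0,"grip": 1}]'

```text
clock: 16.9
position: [0.5764, -0.0215, 0.2093]
ee_rot: [0.001, 0.027, 1.0, -0.0]
contact_force: [-0.9, -0.4, 11.7]
width: -0.0005
gripper_force: 5.8
```

```bash
python3 - <<'E'
from h import *
st();grab('side','s10')
d=cv2.absdiff(cv2.imread('pics/s9.png'),cv2.imread('pics/s10.png')).max(2)
ys,xs=np.where(d[130:300,160:260]>50);print('changed',len(xs))
t=cv2.imread('pics/s10.png');cv2.imwrite('pics/s10b.png',cv2.resize(t[130:300,110:337],(800,600),interpolation=2))
E
```

```text
t 16.9 tcp [ 0.5764 -0.0215  0.2093] yaw 176.9 tilt [ 0.002 -0.    -1.   ] q [ -9.  26. 102.  -0.  53. -96.] F [-0.9 -0.4 11.7] w -0.0005
changed 893
```

Force is 11.7 N with the trigger on its stop, and the striker region has changed. I'm retracting before the final look.

Call:
jog_arm --plan '[{"dx": 0,"dy": 0,"dz": -5,"ax": 0,"ay": 0,"az": 0,"grip": 1},{"dx": 0,"dy": 0,"dz": -10,"ax": 0,"ay": 0,"az": 0,"grip": 1},{"dx": 0,"dy": 0,"dz": -25,"ax": 0,"ay": 0,"az": 0,"grip": 1},{"dx": 0,"dy": 0,"dz": -35,"ax": 0,"ay": 0,"az": 0,"grip": 1},{"dx": 0,"dy": 0,"dz": -35,"ax": 0,"ay": 0,"az": 0,"grip": 1},{"dx": 0,"dy": 0,"dz": -35,"ax": 0,"ay": 0,"az": 0,"grip": 1},{"dx": 0,"dy": 0,"dz": 0,"ax": 0,"ay": 0,"az": 0,"grip": 1},{"dx": 0,"dy": 0,"dz": 0,"ax": 0,"ay": 0,"az": 0,"grip": 1}]'

```text
clock: 17.62
position: [0.5761, -0.0215, 0.3552]
ee_rot: [0.002, 0.027, 1.0, -0.0]
contact_force: [0.1, -0.2, -0.5]
width: -0.0001
gripper_force: 0.0
```

```bash
python3 - <<'E'
from h import *
st();grab('side','s11')
t=cv2.imread('pics/s11.png');cv2.imwrite('pics/s11b.png',cv2.resize(t[130:300,110:337],(800,600),interpolation=2))
E
```

```text
t 17.6167 tcp [ 0.5761 -0.0215  0.3552] yaw 176.91 tilt [ 0.004 -0.001 -1.   ] q [ -9.  18.  91.  -0.  71. -96.] F [ 0.1 -0.2 -0.5] w -0.0001
```

View pics/s11b.png

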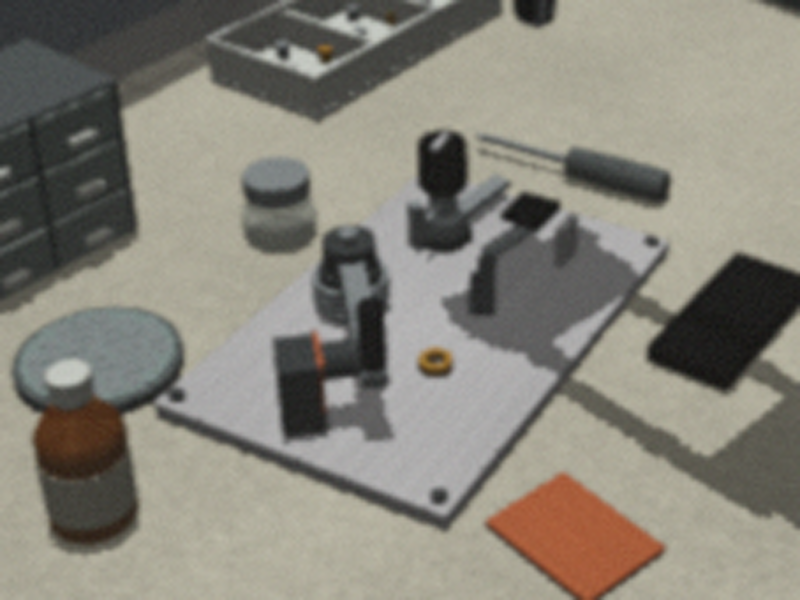

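The striker lies on the sample (handle at (370,330)), the knob is unlocked and fully in, the trigger is released, and the nut at (435,360) and the other things are unmoved.

```bash
python3 -c "
from rig import manip
print(manip.sign_off())"
```

```text
the job is handed in; nothing more can be done
None
```

The copper sample got its one knock: I cocked the striker, unlocked the knob and pushed it fully back in, then pressed the trigger; none of the loose things moved, and I handed the job in at about 18 s.

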